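# Set the stop nut of a wheel-building jig

### The arm

A 6-joint arm with a two-finger parallel gripper is mounted at the origin on the work surface. World frame = base frame: x ahead of the robot, y to its left, z up, the work surface at z = 0. Lengths are in mm, angles in rad, forces in N, time in s.
With the tool pointing down it reaches from about 350 to 875 mm from the base axis. Payload 4.2 kg.
Tool frame: the origin (TCP) lies midway between the tips of the shut fingers; the grasp point (between the pads) lies 19 mm behind it; x points along the fingers, y is the direction in which the jaws open and shut, and the axes are right-handed (so a half turn about x gives the same grasp; the last joint's range is limited). The gripper opens to 85 mm and grips with 20 to 120 N. Pads are 22 mm wide; open, the fingers measure 114 mm over their backs; the gripper's body (76 mm by 85 mm) begins 54 mm behind the grasp point. The pads swing forward as they close: fully open they stand 13 mm farther back than shut.
Start: joints at [1.376, 0.385, 0.008, 0, -1.194, -0.259], TCP at [273.956, 561.736, 231.312] pointing down, gripper open.
Joint ranges: [-3.14, 3.14], [-1.21, 2.06], [-1.07, 1.41], [-3.16, 2.05], [-2.99, -0.16], [-3.1, 3.1]. Speed limits (rad/s): [2.79, 2.79, 3.14, 3.14, 3.14, 3.14].

### API

Orientations are given as a unit quaternion [x, y, z, w].
In Python, from bench import readout, imaging, arm gives the robot as it stands.
- The arm moves only by the tool arm_command, never from a script. Its argument "increments" is a list of rows, each a list of 3 entries, a list of its own where there are three numbers: the turn, a rotation vector about the world's x, y, z in degrees, then the shift along the world's x, y, z in mm, then the closure, from 0 (fully open) to 1 (shut). In form: [[[ax, ay, az], [tx, ty, tz], fingers], ...]. A call has exactly 5 rows; each row is the pose to reach, as a shift and turn from the pose measured when the call began; what a row does not reach only later rows make up. A row lasts 1/10 s, in which the tool goes at most 50 mm and 8.59 degrees, less where a joint would pass 70% of its speed; a pose out of reach is approached as far as the arm can. A call with a gripper value outside its range is refused whole. The fingers move at their own pace and stop on an object; the grip force is fixed at half the most. Time passes only in rows, so rows that repeat a pose let the fingers close, or fill a call up. It gives the time, the measured TCP pose, the force and the opening at its end, in the units of the state.
- readout.read_state(): the state, without advancing time (a new reading comes with each control period).
- imaging.get_image(name): name is "scene" or "top" or "wrist"; returns (picture, depth): 400x640x3 uint8, blue, green, red; 400x640 float32, mm along the optical axis (not along the pixel's ray), 0 where there is no reading.
- imaging.camera_info(name): a dict with "vfov" (degrees; the focal length in pixels is half the picture's height over the tangent of half this angle, whatever the lens; pixels are square), "cx", "cy" (the principal point, pixels), "eye" and "rotation" of the camera in the world; the wrist camera has in their place "T_tool_cam" (4x4, takes a point from camera to tool coordinates, whose origin is the TCP and whose axes are the tool frame's). Camera axes: x right, y down, z forward; pixel columns grow to the right and rows downward; lengths in mm; the calibration is good to about 2 mm. A picture is of the moment at which its call begins: read the wrist's pose just before it. camera_info takes no time and is no camera call.
- arm.job_done(): hands the job in, once; it reports no verdict.
The state is a dict: "clock": time; "joints": joint angles; "joint_vel": joint speeds; "joint_efforts": joint torques, N m; "position": TCP position; "ee_rot": TCP orientation; "contact_force": force on the tool from outside, world axes, zero at the start; "wrist_torque": the same for the moment, N m; "gripper_width": finger opening in mm.
Only numpy, scipy, OpenCV 4.12 (cv2) and the standard library are available. Lean on these libraries where they do the work, as an engineer would, in place of code of your own. Each camera call takes 0.05 s, during which the arm holds its last target. There are 200 camera calls.

### The job

Set up the wheel-building jig: slide the flanged wheel hub, flange down as it lies, all the way down the upright axle rod onto the knurled stop nut, then the plain collar down on top of it. Then screw the knurled nut clockwise (seen from above) until it bottoms out, back it off a quarter turn, and finish with the nut still held firmly in the gripper at that setting and both parts still home on the rod. Leave the glove box, the card tray and the finished wheel pair where they are.

Things in the scene. Friction and masses are not known exactly. Their poses are not given: they have to be found in the camera images.
- jig: the fixed jig: a round grey plate, 120 mm across and 10 mm thick, flat on the table; on it a column 32 mm across up to 30 mm above the table, and from there an upright steel axle rod 14 mm thick whose tip (a blunt cone, the last 5 mm) is 88 mm above the table. Origin: on the rod's axis at table height; z up. A short raised steel bar on the plate, 39 to 57 mm out from the axis, points along its +x
- rod_tip (a point): the tip of the upright rod, on its axis, 88 mm above the table
- stop_nut: the knurled aluminium stop nut, a round drum 58 mm across and 24 mm high, already started on the rod's thread, its axis upright; origin at the centre of its underside. Bottomed out, its underside rests on the column 30 mm above the table; it rises and sinks 6 mm per turn (right-hand thread). This frame goes up and down with the nut but does not turn with it; for the turning see joint nut_turn
- nut_turn (a joint): how far the nut is unscrewed from bottomed out, in rad: 0 = bottomed out at a hard stop; grows anticlockwise as seen from above, falls as it is screwed down clockwise; a quarter turn back is 1.571. Starts between 1.0 and 2.9. Stiff thread (about 0.06 N m of friction): it stays where it is left. A small dark rib on the rim of its top face lies over the steel bar of the plate when it is bottomed out
- nut_seat (a point): centre of the nut's flat top face, 24 mm above its underside, on the rod's axis: the hub comes to rest here
- hub: loose grey plastic wheel hub, 18 mm high, standing flange down on the table: flange 44 mm across and 6 mm thick, above it a barrel 32 mm across and 12 mm high; a 17 mm bore goes right through. Origin: centre of its underside, z up along the bore. 25 to 50 g
- collar: loose plain brass collar lying flat on the table: ring 40 mm across, 10 mm high, with a 17 mm bore. Origin: centre of its underside, z up along the bore. 43 to 84 g
- glove_box: bystander: paper glove box lying flat, 120 x 230 x 65 mm, beyond the jig; origin at the centre of its underside
- pulp_tray: bystander: open brown card tray, 100 x 130 x 45 mm, towards the robot on its right side; origin at the centre of its underside
- wheelset: bystander: finished wheel pair, two white wheels 56 mm across on a black axle 140 mm long along its x, standing on its wheels, far left; origin on the table under the axle's middle

How it is judged (in metres and radians):
On the way, in this order (a step that is already met when the one before it is completed fails the run):
1. the hub is home on the nut, flange down, on the rod, the collar not yet on (horizontal distance between hub and nut_seat below 0.004 m and z of hub in the frame of nut_seat between -0.003 and 0.003 m and angle between hub's own z axis and vertical below 0.1 rad and horizontal distance between collar and nut_seat above 0.03 m), for 0.2 s.
2. the collar is home on the hub (horizontal distance between each of collar, hub and nut_seat below 0.004 m and z of collar in the frame of nut_seat between 0.015 and 0.0215 m and z of hub in the frame of nut_seat below 0.003 m), for 0.2 s.
3. the nut is screwed down until it bottoms out (value of joint nut_turn below 0.08 rad), for 0.1 s.
At the end, for the whole second after the job is handed in: After bottoming out (within 0.08 rad) the nut is a quarter turn back (1.571 rad within 0.3), at rest, gripped with over 5 N; the hub sits on the nut and the collar on the hub (within 3 mm of height, 4 mm sideways), neither touched by the fingers (all of step 2 and value of joint nut_turn between 1.27 and 1.87 rad and velocity of joint nut_turn between -0.1 and 0.1 rad/s and contact force between the fingers and stop_nut above 5 N and angle between hub's own z axis and vertical below 0.1 rad and contact force between the fingers and hub below 0.5 N and contact force between the fingers and collar below 0.5 N); the arm keeps its last pose, push and grip.
It fails at once if a bystander is pushed more than 30 mm (distance of any of glove_box, pulp_tray, wheelset from where it was at the start of the episode above 0.03 m).
It also fails if it takes over 64 s, if anything falls off the work surface, if the arm or the gripper's body presses on something with over 40 N, if the wrist force passes 120 N, or if a joint passes its speed limit or range.

## Working session

There is one attempt and no reset: what is moved stays moved. The work goes in short steps, Python scripts to look and compute and a tool call to move; the robot and the scene stay as the last step left them, time stands still between calls to the robot, and variables do not carry over. Pictures are saved under pics/ and viewed, about 8 in all and at most 12, crops included, and the job is handed in when it is done.

Besides the shell and the picture viewer there is one more tool, called after "Emit:" as name(argument=value, ...) on one line, values as JSON. arm_command: Moves the arm, as the interface text tells. Its arguments: {"type":"object","properties":{"increments":{"type":"array","items":{"type":"array"}}},"required":["increments"]}

```bash
ls; mkdir -p pics; python3 - <<'E'
from bench import readout, imaging
import cv2, numpy as np
print(readout.read_state())
for n in("scene","top"):
    im,d=imaging.get_image(n); cv2.imwrite(f"pics/{n}0.png",im); np.save(f"{n}0.npy",d)
    print(n,imaging.camera_info(n))
print(imaging.camera_info("wrist"))
E
```

```text
pics
{'clock': 0.0, 'joints': array([ 1.37561163e+00,  3.85568061e-01,  6.63377778e-03, -4.56978869e-04,
       -1.19401433e+00, -2.58564715e-01]), 'joint_vel': array([-0.00049359,  0.00075267,  0.00027495, -0.001049  ,  0.00049069,
        0.00110421]), 'joint_efforts': array([ 3.02531262e-04, -3.92289877e+01,  1.88405067e+01,  4.18635651e+00,
       -4.48429899e-03,  1.32096710e-05]), 'position': array([273.72011414, 561.22955637, 230.22399324]), 'ee_rot': array([-0.68884675,  0.15987525,  0.68909872,  0.15834461]), 'contact_force': array([-0.35425197,  0.01300635, -0.54997172]), 'wrist_torque': array([ 0.04167513, -0.02169806, -0.00768087]), 'gripper_width': 85.380284570271}
scene {'vfov': 48.53727170045646, 'cx': 327.47168264162, 'cy': 203.4351099030575, 'eye': array([1158.65852151, -393.36409904, 1004.50147821]), 'rotation': array([ 0.81864895,  0.48058421, -0.16051775, -0.27034563])}
top {'vfov': 55.508475875403484, 'cx': 314.088472176244, 'cy': 199.1901254549833, 'eye': array([ 385.76917322,  -37.74021208, 1084.59400218]), 'rotation': array([-0.69601132,  0.71249121, -0.05856546,  0.06704183])}
{'vfov': 61.60353847018723, 'cx': 315.5046545093395, 'cy': 203.89009972738725, 'T_tool_cam': array([[-3.88931438e-04, -3.17808499e-01,  9.48154843e-01,
        -1.40996090e+02],
       [ 9.99999221e-01, -1.24785305e-03, -8.06531739e-06,
        -5.70669713e-01],
       [ 1.18572114e-03,  9.48154102e-01,  3.17808737e-01,
        -8.14227469e+01],
       [ 0.00000000e+00,  0.00000000e+00,  0.00000000e+00,
         1.00000000e+00]])}
```

View pics/scene0.png

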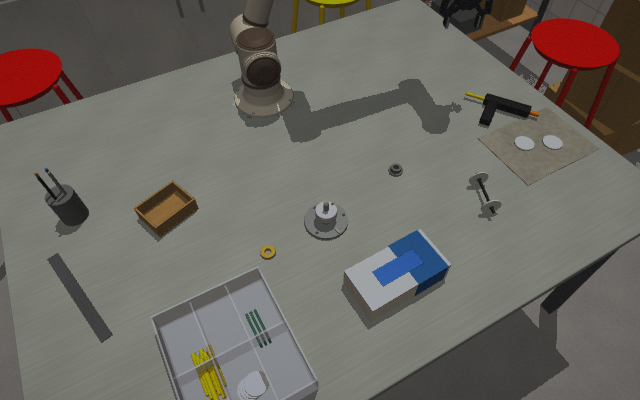

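View pics/top0.png

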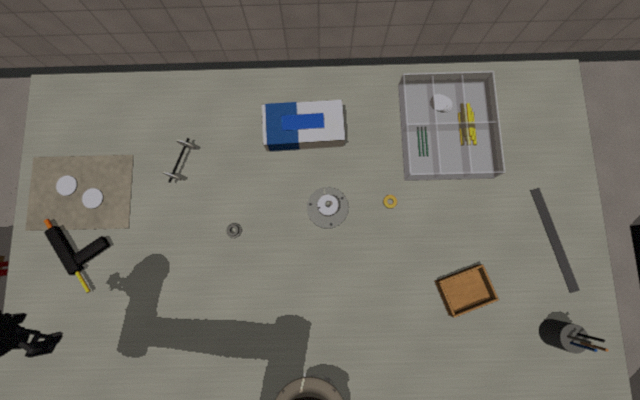

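Scene: jig with nut at about (326,215), hub (396,170), collar (268,252). Top: hub (234,230), jig (328,207), collar (390,201), glove box (304,125), tray (466,290), wheelset (180,160).

```bash
cat > h.py <<'E'
from bench import readout, imaging
import cv2, numpy as np
from scipy.spatial.transform import Rotation as R
def cam(n,st=None):
    c=imaging.camera_info(n); f=200/np.tan(np.radians(c['vfov']/2))
    if n=='wrist':
        T=np.eye(4);T[:3,:3]=R.from_quat(st['ee_rot']).as_matrix();T[:3,3]=st['position'];T=T@c['T_tool_cam']
        return f,c['cx'],c['cy'],T[:3,3],T[:3,:3]
    return f,c['cx'],c['cy'],np.array(c['eye']),R.from_quat(c['rotation']).as_matrix()
def onz(C,u,v,z):
    f,cx,cy,e,M=C; r=M@np.array([(u-cx)/f,(v-cy)/f,1]); return e+r*(z-e[2])/r[2]
def proj(C,P):
    f,cx,cy,e,M=C; p=(np.atleast_2d(P)-e)@M; return np.c_[f*p[:,0]/p[:,2]+cx,f*p[:,1]/p[:,2]+cy]
def cloud(C,d):
    f,cx,cy,e,M=C; v,u=np.mgrid[:400,:640]; p=np.stack([(u-cx)/f*d,(v-cy)/f*d,d],-1); return p@M.T+e
E
python3 - <<'E'
from h import *
C=cam('top');S=cam('scene')
for n,a,b,z in(("hub",(234,230),(396,169),18),("collar",(390,201),(268,252),10),("plate",(328,207),(326,221),10)):
    print(n,onz(C,*a,z).round(1),onz(S,*b,z).round(1))
for n,K in(("top",C),("scene",S)):
    d=np.load(n+"0.npy");P=cloud(K,d);w=P.reshape(-1,3)
    print(n,"table z",np.median(P[...,2]))
    for o,c,lo,hi in(("hub",onz(C,234,230,18),10,25),("collar",onz(C,390,201,10),5,15),("nut",onz(C,328,207,55),50,70),("rod",onz(C,328,207,55),75,95)):
        m=(np.hypot(*(w[:,:2]-c[:2]).T)<45)&(w[:,2]>lo)&(w[:,2]<hi)
        q=w[m]; print(o,m.sum(),q.mean(0).round(1) if m.any() else'', q.min(0).round(1),q.max(0).round(1)) if m.any() else 0
E
python3 -c "
import cv2
a=cv2.imread('pics/top0.png')
f=lambda x,y:cv2.resize(a[y-25:y+25,x-25:x+25],(260,260),interpolation=cv2.INTER_CUBIC)
cv2.imwrite('pics/tc.png',cv2.hconcat([f(234,230),f(328,207),f(390,201)]))"
```

```text
hub [495.  200.6  18. ] [504.2 198.4  18. ]
collar [ 568.5 -244.1   10. ] [ 572.4 -246.2   10. ]
plate [555.4 -66.3  10. ] [560.7 -68.3  10. ]
top table z -0.9462567739155929
hub 78 [495.  203.6  16.9] [480.9 189.1  10.4] [510.1 217.7  21.3]
collar 122 [ 568.2 -245.4    9.4] [ 548.6 -264.3    5.2] [ 602.1 -220.9   14.3]
nut 321 [553.7 -64.8  55.1] [526.  -92.8  50.2] [582.5 -37.6  67.9]
rod 23 [553.8 -64.8  84.6] [547.9 -70.1  75. ] [560.  -59.2  89.8]
scene table z -0.7235579398169989
hub 76 [497.7 201.7  15.8] [480.5 185.6  10. ] [512.1 219.1  21.7]
collar 148 [ 569.2 -246.8    9.5] [ 534.3 -276.8    5.1] [ 589.1 -200.4   14.3]
nut 294 [559.1 -67.8  55.4] [528.1 -95.2  50.2] [584.4 -37.2  68.1]
rod 27 [557.4 -66.5  83.1] [546.9 -72.3  75.3] [563.1 -59.5  89. ]
```

View pics/tc.png

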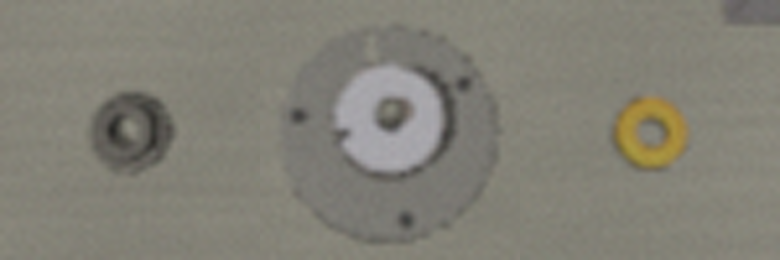

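Crops: hub is an even ring. On the jig, the steel bar points about 12° towards +y from world x, and the nut's rib sits at about 107°, so the nut starts around 1.66 rad. The collar is clean. Next I'll move above the hub.

Emit:
arm_command(increments=[[[0, 0, 0], [24, -40, -10], 0], [[0, 0, 0], [48, -80, -20], 0], [[0, 0, 0], [72, -120, -30], 0], [[0, 0, 0], [96, -158, -45], 0], [[0, 0, 0], [120, -196, -60], 0]])

```text
clock: 0.6
position: [394.2, 363.5, 169.8]
ee_rot: [-0.689, 0.16, 0.689, 0.158]
contact_force: [0.6, 1.4, -0.3]
gripper_width: 85.3
```

```bash
python3 -c "
from h import *
s=readout.read_state();print(s['position'],s['ee_rot'],s['joints'],s['contact_force'],s['clock'])"
```

```text
[394.20054286 363.52172683 169.79468489] [-0.6888653   0.15964202  0.68914478  0.15829878] [ 1.04763871e+00  2.90351337e-01 -2.98839153e-01  2.12425629e-04
 -9.83538097e-01  6.95268355e-02] [ 0.57859679  1.42928307 -0.31102923] 0.6
```

Emit:
arm_command(increments=[[[0, 0, 0], [25, -40, -12], 0], [[0, 0, 0], [50, -80, -25], 0], [[0, 0, 0], [76, -120, -37], 0], [[0, 0, 0], [102, -161, -50], 0], [[0, 0, 0], [102, -161, -50], 0]])

```text
clock: 1.1
position: [496.6, 197.4, 117.3]
ee_rot: [-0.687, 0.164, 0.69, 0.159]
contact_force: [0.0, -0.3, -0.1]
gripper_width: 85.3
```

```bash
cat > look.py <<'E'
from h import *
import sys
# look.py name X Y z R ... ; fits circle of top edge from depth cloud of top face
tag,x,y,lo,hi=sys.argv[1],*map(float,sys.argv[2:6])
s=readout.read_state(); im,d=imaging.get_image('wrist'); C=cam('wrist',s)
cv2.imwrite(f'pics/{tag}.png',im); np.savez(tag,d=d,p=s['position'],q=s['ee_rot'])
P=cloud(C,d).reshape(-1,3); P=P[d.ravel()>0]
r=np.hypot(P[:,0]-x,P[:,1]-y)
print(s['position'].round(1),'table z',np.median(P[(r>50)&(r<90)][:,2]).round(2))
q=P[(r<40)&(P[:,2]>lo)&(P[:,2]<hi)]
c,rad=cv2.minEnclosingCircle(q[:,:2].astype(np.float32)); print(len(q),'mean',q.mean(0).round(2),'circ',np.round(c,2),round(rad,2),'bbox mid',((np.percentile(q,1,0)+np.percentile(q,99,0))/2).round(2),'top z',np.median(q[:,2]).round(2))
print('tcp err to circ',np.round(np.array(c)-s['position'][:2],2))
E
python3 look.py w1 496 202 13 25
```

```text
[496.6 197.4 117.3] table z -1.12
923 mean [497.06 205.72  15.98] circ [496.35 206.18] 16.02 bbox mid [496.77 205.82  15.51] top z 16.09
tcp err to circ [-0.25  8.81]
```

View pics/w1.png

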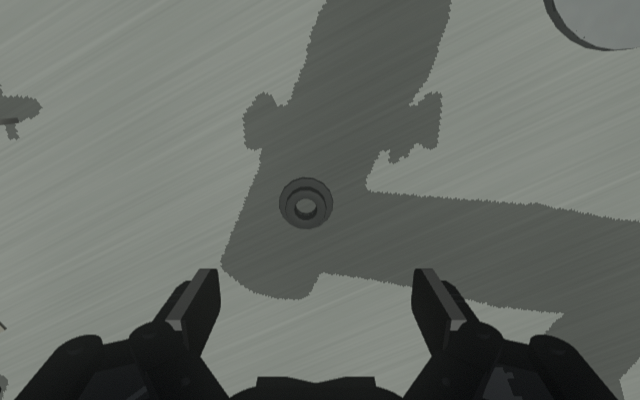

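Emit:
arm_command(increments=[[[0, 0, 0], [0, 8, -12], 0], [[0, 0, 0], [0, 8.5, -17], 0], [[0, 0, 0], [0, 8.5, -17], 0], [[0, 0, 0], [0, 8.5, -17], 0], [[0, 0, 0], [0, 8.5, -17], 0]])

```text
clock: 1.65
position: [496.3, 208.8, 101.6]
ee_rot: [-0.688, 0.162, 0.689, 0.159]
contact_force: [-0.0, 0.0, 0.4]
gripper_width: 85.4
```

```bash
python3 look.py w2 496 204 14 25;python3 look.py w2 496 204 14 25; python3 -c "
from h import *
s=readout.read_state();print(R.from_quat(s['ee_rot']).as_matrix().round(3))
C=cam('wrist',s);print(proj(C,s['position']),proj(C,s['position']-[0,0,-19]))"
```

```text
[496.3 208.8 101.6] table z -1.22
1010 mean [497.06 205.78  16.08] circ [496.44 206.  ] 15.87 bbox mid [496.7  205.98  15.91] top z 16.13
tcp err to circ [ 0.15 -2.85]
[496.4 208.7 101.7] table z -1.22
1012 mean [496.99 205.81  16.1 ] circ [496.64 206.02] 15.89 bbox mid [496.74 205.91  16.  ] top z 16.13
tcp err to circ [ 0.27 -2.66]
[[-0.003 -0.442 -0.897]
 [-0.003 -0.897  0.442]
 [-1.     0.004  0.001]]
[[316.79783984 271.98980617]] [[317.17033215 295.01604139]]
```

Emit:
arm_command(increments=[[[0, 0, 0], [0, -3, -30], 0], [[0, 0, 0], [0, -3, -60], 0], [[0, 0, 0], [0, -3, -85], 0], [[0, 0, 0], [0, -3, -93], 0], [[0, 0, 0], [0, -3, -93], 0]])

```text
clock: 2.25
position: [496.1, 205.2, 8.0]
ee_rot: [-0.687, 0.162, 0.69, 0.158]
contact_force: [0.1, 0.1, -0.2]
gripper_width: 85.5
```

Emit:
arm_command(increments=[[[0, 0, 0], [0, 0, 0], 0.2], [[0, 0, 0], [0, 0, 0], 0.4], [[0, 0, 0], [0, 0, 0], 1], [[0, 0, 0], [0, 0, 0], 1], [[0, 0, 0], [0, 0, 0], 1]])

```text
clock: 2.75
position: [496.7, 205.6, 9.4]
ee_rot: [-0.688, 0.162, 0.689, 0.159]
contact_force: [-1.1, -0.9, 6.4]
gripper_width: 28.7
```

Emit:
arm_command(increments=[[[0, 0, 0], [0, 0, 0], 1], [[0, 0, 0], [0, 0, 0], 1], [[0, 0, 0], [0, 0, 0], 1], [[0, 0, 0], [0, 0, 0], 1], [[0, 0, 0], [0, 0, 0], 1]])

```text
clock: 3.25
position: [496.7, 205.6, 9.4]
ee_rot: [-0.688, 0.162, 0.689, 0.159]
contact_force: [0.4, -0.0, 2.1]
gripper_width: 28.6
```

Emit:
arm_command(increments=[[[0, 0, 0], [0, 0, 10], 1], [[0, 0, 0], [0, 0, 40], 1], [[0, 0, 0], [0, 0, 80], 1], [[0, 0, 0], [0, 0, 110], 1], [[0, 0, 0], [0, 0, 110], 1]])

```text
clock: 3.75
position: [499.4, 207.4, 124.8]
ee_rot: [0.691, -0.159, -0.687, -0.161]
contact_force: [1.2, 0.2, -0.2]
gripper_width: 28.5
```

```bash
python3 - <<'E'
from h import *
s=readout.read_state(); im,d=imaging.get_image('wrist'); C=cam('wrist',s)
np.savez('w3',d=d,p=s['position'],q=s['ee_rot']);cv2.imwrite('pics/w3full.png',im)
print(s['position'],s['contact_force'],s['gripper_width'])
cv2.imwrite('pics/w3.png',cv2.resize(im[180:400,170:470],(750,550),interpolation=cv2.INTER_CUBIC))
P=cloud(C,d); T=(P-s['position'])@R.from_quat(s['ee_rot']).as_matrix()
for v in range(230,330,8): print(v,T[v,316].round(1),T[v,300].round(1))
E
```

```text
[499.36589723 207.37330229 124.76844613] [ 1.17036006  0.17693335 -0.20484143] 28.53991003381944
230 [  5.3  -0.3 -19.4] [  4.5  -7.9 -19.7]
238 [  4.9  -0.4 -15.5] [  5.2  -8.  -15.3]
246 [ -3.6  -0.4 -15.3] [  1.2  -7.8 -13. ]
254 [ -7.5  -0.4 -13.3] [ -6.7  -7.5 -12.9]
262 [-7.3 -0.4 -9.3] [-6.2 -7.6 -8.7]
270 [126.2  -0.2  70.9] [-6.8 -7.6 -4.9]
278 [ 9.3 -0.4  8.8] [ 1.7 -8.1  4.2]
286 [ 3.4 -0.4  9.8] [-5.4 -7.8  4.2]
294 [-5.4 -0.4  8.6] [-7.4 -7.8  7.2]
302 [-7.2 -0.4 11.7] [-7.1 -7.9 11.7]
310 [126.   -0.2 113.1] [126.2 -15.3 113.3]
318 [125.7  -0.2 121.9] [126.9 -15.4 122.7]
326 [125.8  -0.2 131. ] [125.5 -15.5 130.8]
```

View pics/w3.png

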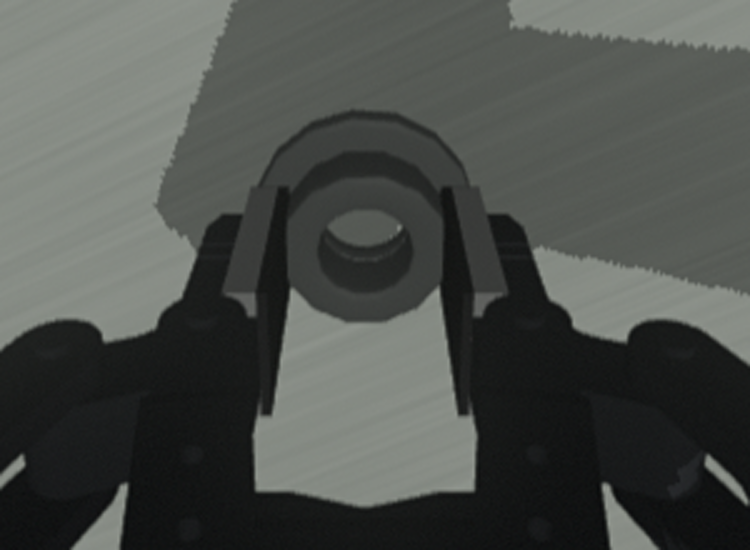

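Hub is held upright between the pads, flange clear below (bore about (365,250) in the crop). Next, beside the rod for a wrist-camera measurement.

Emit:
arm_command(increments=[[[0, 0, 0], [2, -45, 0], 1], [[0, 0, 0], [4, -92, 0], 1], [[0, 0, 0], [6, -140, 0], 1], [[0, 0, 0], [8, -190, -4], 1], [[0, 0, 0], [10, -235, -8], 1]])

```text
clock: 4.3
position: [506.6, -30.6, 113.4]
ee_rot: [-0.689, 0.16, 0.689, 0.16]
contact_force: [1.2, -0.3, 0.4]
gripper_width: 28.9
```

Emit:
arm_command(increments=[[[0, 0, 0], [0, -14, 0], 1], [[0, 0, 0], [0, -14, 0], 1], [[0, 0, 0], [0, -14, 0], 1], [[0, 0, 0], [0, -14, 0], 1], [[0, 0, 0], [0, -14, 0], 1]])

```text
clock: 4.8
position: [506.7, -43.5, 113.3]
ee_rot: [-0.689, 0.16, 0.689, 0.16]
contact_force: [0.2, 0.2, -1.0]
gripper_width: 28.9
```

```bash
python3 - <<'E'
from h import *
def tool(C_s,d):
    C=cam('wrist',C_s); return (cloud(C,d)-C_s['position'])@R.from_quat(C_s['ee_rot']).as_matrix()
s=readout.read_state(); im,d=imaging.get_image('wrist')
np.savez('w4',d=d,p=s['position'],q=s['ee_rot']);cv2.imwrite('pics/w4.png',im)
print(s['position'],s['ee_rot'],s['contact_force'],s['gripper_width'])
z=np.load('w3.npz');s3=dict(position=z['p'],ee_rot=z['q'])
def ringfit(T,x0,tol,c0,rmax):
    m=(abs(T[...,0]-x0)<tol)&(np.hypot(T[...,1]-c0[0],T[...,2]-c0[1])<rmax)
    q=T[m][:,1:].astype(np.float32); c,r=cv2.minEnclosingCircle(q)
    a=q[abs(q[:,0])<4,1]
    return len(q),np.round(c,2),round(r,2),'z ends',np.percentile(a,[0,100]).round(2), 'x',np.median(T[m][:,0]).round(2)
print('hub w3',ringfit(tool(s3,z['d']),-7.2,1.2,(0,-1),22))
T=tool(s,d); print('hub w4',ringfit(T,-7.2,1.2,(0,-1),22))
hz=s['position'][2]-T[...,0]
W=cloud(cam('wrist',s),d)
m=(np.hypot(W[...,0]-555,W[...,1]+65)<14)&(W[...,2]>60)&(W[...,2]<95); print('rod n',m.sum(),W[m].min(0),W[m].max(0))
for lo,hi in((80,82),(82,84),(84,86),(86,90)):
    k=m&(W[...,2]>lo)&(W[...,2]<hi)
    if k.any(): print(lo,k.sum(),'world',W[k].mean(0).round(1),'tool',T[k].mean(0).round(2))
k=(np.hypot(W[...,0]-555,W[...,1]+65)<36)&(abs(W[...,2]-55)<3)
c,r=cv2.minEnclosingCircle(W[k][:,:2].astype(np.float32));print('nut',k.sum(),np.round(c,2),r,np.median(W[k][:,2]))
cv2.imwrite('pics/w4b.png',cv2.resize(im[0:330,130:510],(760,660))[:600])
E
```

```text
[506.71108984 -43.50622231 113.30464535] [-0.6887807   0.15972593  0.68892984  0.15951314] [ 0.2476812   0.20025839 -1.01542222] 28.87136202435272
hub w3 (2009, array([-0.  , -4.22]), 20.7, 'z ends', array([-15.53,  15.77]), 'x', np.float64(-6.88))
hub w4 (2042, array([-0.06, -3.83]), 20.75, 'z ends', array([-15.59,  15.74]), 'x', np.float64(-6.89))
rod n 679 [548.68216885 -70.09589621  60.05048631] [562.42426291 -56.22519803  88.03049025]
80 108 world [556.1 -63.5  81.4] tool [ 31.95  -3.8  -53.18]
82 189 world [556.1 -63.5  83. ] tool [ 30.33  -3.78 -53.18]
84 175 world [555.7 -63.3  85.1] tool [ 28.24  -3.76 -52.7 ]
86 107 world [555.7 -63.2  86.6] tool [ 26.71  -3.82 -52.64]
nut 6595 [555.55 -63.13] 29.255661010742188 53.89296047627445
```

View pics/w4.png

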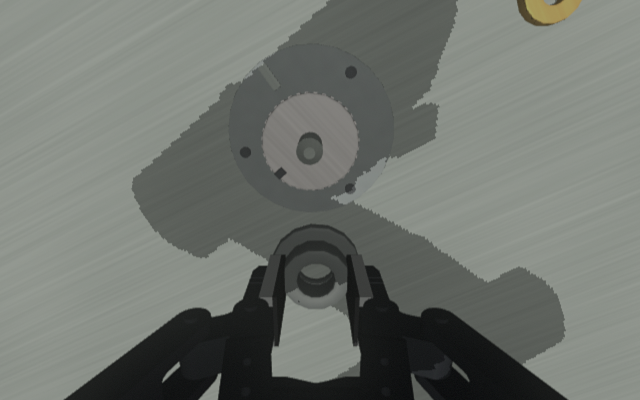

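Rod tip seen at (309,148), bar upper left (270,75), rib at (280,173); hub held centred in the gripper. Align.

Emit:
arm_command(increments=[[[0, 0, 0], [25, -10, 0], 1], [[0, 0, 0], [45, -18, 0], 1], [[0, 0, 0], [48.9, -19.7, 0], 1], [[0, 0, 0], [48.9, -19.7, 0], 1], [[0, 0, 0], [48.9, -19.7, 0], 1]])

```text
clock: 5.35
position: [554.7, -62.8, 113.1]
ee_rot: [-0.688, 0.16, 0.689, 0.159]
contact_force: [0.2, -0.1, -0.5]
gripper_width: 28.5
```

```bash
python3 - <<'E'
from h import *
s=readout.read_state(); im,d=imaging.get_image('wrist'); C=cam('wrist',s)
print(s['position'],s['contact_force'],s['ee_rot'])
P=cloud(C,d)
k=(np.hypot(P[...,0]-555,P[...,1]+65)<36)&(abs(P[...,2]-54)<2.5); print('nut y-extent pts',k.sum())
q=P[k][:,:2];
from scipy.optimize import least_squares
h=cv2.convexHull(q.astype(np.float32))[:,0]
print('hull fit',least_squares(lambda p:np.hypot(h[:,0]-p[0],h[:,1]-p[1])-29,[555.5,-63.2],loss='soft_l1',f_scale=.5).x)
k=(np.hypot(P[...,0]-555,P[...,1]+65)<14)&(P[...,2]>75)&(P[...,2]<93);print('rod vis',k.sum(),P[k].mean(0) if k.any() else '')
E
```

```text
[554.70861589 -62.79874222 113.0813275 ] [ 0.20498113 -0.14063093 -0.5277517 ] [-0.68839684  0.15963843  0.68937964  0.15931436]
nut y-extent pts 3603
hull fit [555.92134068 -63.17312929]
rod vis 0
```

Emit:
arm_command(increments=[[[0, 0, 0], [1.0, -0.4, -6], 1], [[0, 0, 0], [1.0, -0.4, -12], 1], [[0, 0, 0], [1.0, -0.4, -17], 1], [[0, 0, 0], [1.0, -0.4, -22], 1], [[0, 0, 0], [1.0, -0.4, -22], 1]])

```text
clock: 5.9
position: [555.0, -63.3, 90.2]
ee_rot: [-0.688, 0.16, 0.69, 0.159]
contact_force: [-0.4, -0.5, -0.5]
gripper_width: 28.2
```

Emit:
arm_command(increments=[[[0, 0, 0], [0.3, 0, -6], 1], [[0, 0, 0], [0.3, 0, -12], 1], [[0, 0, 0], [0.3, 0, -18], 1], [[0, 0, 0], [0.3, 0, -22], 1], [[0, 0, 0], [0.3, 0, -23], 1]])

```text
clock: 6.4
position: [554.9, -63.3, 66.4]
ee_rot: [-0.687, 0.16, 0.69, 0.159]
contact_force: [-0.3, -0.4, 0.5]
gripper_width: 28.3
```

Emit:
arm_command(increments=[[[0, 0, 0], [0, 0, -1], 1], [[0, 0, 0], [0, 0, -1.5], 1], [[0, 0, 0], [0, 0, -2], 1], [[0, 0, 0], [0, 0, -2], 1], [[0, 0, 0], [0, 0, -2], 1]])

```text
clock: 6.9
position: [555.0, -63.4, 64.9]
ee_rot: [-0.688, 0.16, 0.69, 0.159]
contact_force: [-1.0, 0.4, 3.2]
gripper_width: 28.9
```

Emit:
arm_command(increments=[[[0, 0, 0], [0, 0, 0], 0.6], [[0, 0, 0], [0, 0, 0], 0.4], [[0, 0, 0], [0, 0, 0], 0.2], [[0, 0, 0], [0, 0, 0], 0], [[0, 0, 0], [0, 0, 0], 0]])

```text
clock: 7.4
position: [555.0, -63.4, 64.8]
ee_rot: [-0.688, 0.16, 0.69, 0.159]
contact_force: [0.6, -0.4, -1.0]
gripper_width: 85.2
```

Emit:
arm_command(increments=[[[0, 0, 0], [0, 0, 5], 0], [[0, 0, 0], [0, 0, 40], 0], [[0, 0, 0], [0, 0, 75], 0], [[0, 0, 0], [-20, 0, 100], 0], [[0, 0, 0], [-45, 20, 100], 0]])

```text
clock: 7.9
position: [512.7, -43.9, 168.9]
ee_rot: [0.69, -0.16, -0.687, -0.16]
contact_force: [0.2, 1.4, -0.5]
gripper_width: 85.3
```

```bash
python3 look.py w5 555.5 -63.3 67 77 
```

```text
[512.7 -43.9 168.9] table z 191.71
1151 mean [555.46 -62.94  71.57] circ [554.88 -62.7 ] 15.9 bbox mid [555.07 -62.75  71.06] top z 71.64
tcp err to circ [ 42.17 -18.79]
```

View pics/w5.png

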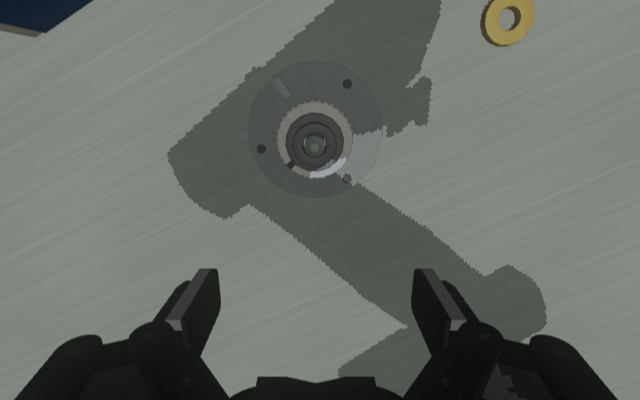

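Hub is home and level, concentric with the rod at (315,145). Now the collar.

Emit:
arm_command(increments=[[[0, 0, 0], [12, -45, 0], 0], [[0, 0, 0], [24, -90, -10], 0], [[0, 0, 0], [40, -138, -25], 0], [[0, 0, 0], [52, -180, -40], 0], [[0, 0, 0], [57, -200, -59], 0]])

```text
clock: 8.45
position: [564.8, -245.3, 107.6]
ee_rot: [-0.688, 0.16, 0.689, 0.161]
contact_force: [-0.1, 0.3, 0.1]
gripper_width: 85.3
```

Emit:
arm_command(increments=[[[0, 0, 0], [0, 0, 0], 0], [[0, 0, 0], [0, 0, 0], 0], [[0, 0, 0], [0, 0, 0], 0], [[0, 0, 0], [0, 0, 0], 0], [[0, 0, 0], [0, 0, 0], 0]])

```text
clock: 8.95
position: [565.3, -244.4, 108.8]
ee_rot: [0.689, -0.16, -0.688, -0.16]
contact_force: [-0.2, -0.3, 0.2]
gripper_width: 85.4
```

```bash
python3 look.py w6 570 -243.5 5 14 
```

```text
[ 565.3 -244.4  108.8] table z -1.15
1669 mean [ 569.67 -244.01    8.12] circ [ 568.83 -243.79] 20.09 bbox mid [ 569.22 -243.81    7.74] top z 8.17
tcp err to circ [3.56 0.58]
```

```bash
python3 - <<'E'
from h import *
for n in('w3','w4','w6'):
    z=np.load(n+'.npz'); s=dict(position=z['p'],ee_rot=z['q'])
    T=(cloud(cam('wrist',s),z['d'])-s['position'])@R.from_quat(s['ee_rot']).as_matrix()
    for a,b in((13,17),(17,21),(21,25),(25,40),(40,46),(46,52)):
        for sg in(1,-1):
            k=(T[...,1]*sg>a)&(T[...,1]*sg<b)&(abs(T[...,2])<14)&(T[...,0]<20)
            if k.any(): print(n,sg*a,k.sum(),'xmax',np.percentile(T[k][:,0],[50,90,98,100]).round(1))
E
```

```text
w3 13 1598 xmax [-32.   -5.1   5.7   9.4]
w3 -13 1411 xmax [-28.6  -3.9   5.4   7.1]
w3 17 885 xmax [-40.5  -8.5   6.2   8.6]
w3 -17 1006 xmax [-36.   -4.8   6.1   8.8]
w3 21 743 xmax [-44.9 -13.7  -7.2  -5. ]
w3 -21 705 xmax [-45.5 -14.1  -7.    8.5]
w3 25 3646 xmax [-54.  -44.4 -18.8  -6.1]
w3 -25 3381 xmax [-53.5 -41.9 -14.3  -5.1]
w3 40 2900 xmax [-64.7 -53.6 -48.2 -43.7]
w3 -40 2806 xmax [-62.4 -53.3 -47.5 -43.5]
w3 46 1693 xmax [-69.3 -56.6 -52.5 -48.7]
w3 -46 2005 xmax [-68.1 -55.3 -51.3 -47. ]
w4 13 1607 xmax [-32.2  -5.    5.8   8.9]
w4 -13 1415 xmax [-28.5  -3.1   5.3   9.4]
w4 17 875 xmax [-40.4  -8.8   6.    9.9]
w4 -17 1011 xmax [-35.9  -5.3   6.1   9.6]
w4 21 737 xmax [-45.1 -13.6  -7.2  -5.1]
w4 -21 709 xmax [-45.5 -14.5  -6.5   8.5]
w4 25 3650 xmax [-54.  -44.3 -18.9  -6.2]
w4 -25 3394 xmax [-53.5 -41.9 -14.3  -4.6]
w4 40 2891 xmax [-64.7 -53.2 -47.9 -43. ]
w4 -40 2813 xmax [-62.4 -53.1 -47.6 -43. ]
w4 46 1706 xmax [-69.2 -56.8 -52.8 -47.9]
w4 -46 2006 xmax [-67.9 -55.1 -51.  -46.9]
w6 13 279 xmax [-76.4 -72.  -71.  -70.5]
w6 -13 346 xmax [-76.1 -71.9 -71.  -70.1]
w6 17 110 xmax [-77.3 -75.6 -75.  -74.2]
w6 -17 152 xmax [-77.5 -75.7 -74.8 -74.2]
w6 21 1 xmax [-75.7 -75.7 -75.7 -75.7]
w6 -21 11 xmax [-77.4 -76.2 -75.8 -75.7]
w6 25 203 xmax [-64.1 -61.1 -59.8 -59.2]
w6 -25 103 xmax [-63.9 -62.  -60.8 -60.3]
w6 40 3386 xmax [-41.4 -20.1 -14.1 -11. ]
w6 -40 3049 xmax [-40.7 -19.8 -13.9 -10.8]
w6 46 1474 xmax [-58.1 -30.2 -18.7 -15. ]
w6 -46 1586 xmax [-55.8 -27.5 -17.8 -14.4]
```

Emit:
arm_command(increments=[[[0, 0, 0], [3.7, 0.5, -35], 0], [[0, 0, 0], [3.7, 0.5, -70], 0], [[0, 0, 0], [3.7, 0.5, -100], 0], [[0, 0, 0], [3.7, 0.5, -112.5], 0], [[0, 0, 0], [3.7, 0.5, -112.5], 0]])

```text
clock: 9.5
position: [567.8, -243.5, -5.4]
ee_rot: [-0.688, 0.16, 0.69, 0.16]
contact_force: [1.1, -0.3, 0.9]
gripper_width: 85.3
```

Emit:
arm_command(increments=[[[0, 0, 0], [0, 0, 0], 0.2], [[0, 0, 0], [0, 0, 0], 0.3], [[0, 0, 0], [0, 0, 0], 1], [[0, 0, 0], [0, 0, 0], 1], [[0, 0, 0], [0, 0, 0], 1]])

```text
clock: 10.0
position: [570.6, -244.4, -0.9]
ee_rot: [0.69, -0.16, -0.687, -0.159]
contact_force: [-1.9, 0.4, 11.6]
gripper_width: 37.3
```

Emit:
arm_command(increments=[[[0, 0, 0], [0, 0, 0], 1], [[0, 0, 0], [0, 0, 0], 1], [[0, 0, 0], [0, 0, 0], 1], [[0, 0, 0], [0, 0, 0], 1], [[0, 0, 0], [0, 0, 0], 1]])

```text
clock: 10.5
position: [570.5, -244.3, -0.8]
ee_rot: [0.69, -0.16, -0.688, -0.159]
contact_force: [-1.7, 1.7, 3.4]
gripper_width: 37.2
```

```bash
python3 -c "
from h import *
s=readout.read_state();print(s['position'],s['joints'],s['contact_force'],s['clock'])"
```

```text
[ 570.48858225 -244.32394323   -0.83333902] [-0.14377193  0.6195536  -0.25557607  0.00139683 -0.69202139  1.25883996] [-1.7376805   1.69242097  3.4154428 ] 10.5
```

Emit:
arm_command(increments=[[[0, 0, 0], [0, 0, 10], 1], [[0, 0, 0], [0, 0, 40], 1], [[0, 0, 0], [0, 0, 80], 1], [[0, 0, 0], [0, 0, 110], 1], [[0, 0, 0], [0, 0, 112], 1]])

```text
clock: 11.0
position: [573.5, -245.2, 116.8]
ee_rot: [0.694, -0.159, -0.684, -0.159]
contact_force: [0.5, -0.1, -0.1]
gripper_width: 36.7
```

```bash
python3 - <<'E'
from h import *
s=readout.read_state(); im,d=imaging.get_image('wrist'); C=cam('wrist',s)
print(s['position'],s['contact_force'],s['gripper_width'],s['ee_rot'])
np.savez('w7',d=d,p=s['position'],q=s['ee_rot'])
cv2.imwrite('pics/w7.png',cv2.resize(im[180:400,170:470],(750,550),interpolation=cv2.INTER_CUBIC))
T=(cloud(C,d)-s['position'])@R.from_quat(s['ee_rot']).as_matrix()
for v in range(240,330,6): print(v,T[v,316].round(1),T[v,300].round(1))
m=(abs(T[...,1])<4)&(abs(T[...,0])<30)&(abs(T[...,2])<30); print(np.percentile(T[m],[1,50,99],axis=0).round(1))
z=np.load('w3.npz'); s3=dict(position=z['p'],ee_rot=z['q'])
T3=(cloud(cam('wrist',s3),z['d'])-s3['position'])@R.from_quat(s3['ee_rot']).as_matrix()
for c in(276,280,283): print('pad w3',c,[T3[v,c].round(1).tolist() for v in(252,256,262,272)])
E
```

```text
[ 573.48432719 -245.16985843  116.76042068] [ 0.46385932 -0.12240429 -0.10986709] 36.69015335037292 [ 0.6938984  -0.1593974  -0.68405215 -0.158651  ]
240 [ -3.4  -0.4 -18.2] [117.9 -13.7  37.5]
246 [ -8.   -0.4 -17.5] [ -6.8  -7.4 -16.9]
252 [ -8.4  -0.4 -14.7] [ -8.3  -7.4 -14.7]
258 [ -9.8  -0.4 -12.6] [ -9.   -7.4 -12.2]
264 [-9.3 -0.4 -9.3] [-8.9 -7.4 -9.1]
270 [117.3  -0.2  65.8] [-9.  -7.5 -6.2]
276 [118.4  -0.2  72.4] [117.7 -14.2  72. ]
282 [117.8  -0.2  78.1] [116.8 -14.3  77.4]
288 [116.   -0.2  83. ] [-4.8 -7.9  5.7]
294 [-3.  -0.4 10.1] [-8.1 -7.7  6.7]
300 [-6.3 -0.4 11.2] [-9.7 -7.7  8.9]
306 [-9.  -0.4 12.6] [-9.4 -7.8 12.3]
312 [-9.6 -0.4 15.4] [-10.2  -7.8  15. ]
318 [-9.9 -0.4 18.5] [-141.    -0.6  -81.4]
324 [118.4  -0.2 122.9] [116.8 -15.  121.7]
[[-10.3  -3.9 -18. ]
 [ -8.8   0.1  -7.2]
 [ -0.3   4.   20.9]]
pad w3 276 [[4.4, -19.6, -8.3], [-4.6, -18.5, -10.9], [-9.3, -18.0, -10.3], [-19.1, -16.8, -11.0]]
pad w3 280 [[3.8, -17.6, -8.6], [-5.4, -16.6, -11.2], [-10.6, -16.0, -11.1], [-19.2, -15.2, -11.1]]
pad w3 283 [[4.4, -16.2, -8.3], [-3.5, -15.4, -10.3], [-8.9, -14.9, -10.1], [-11.4, -14.8, -6.6]]
```

View pics/w7.png

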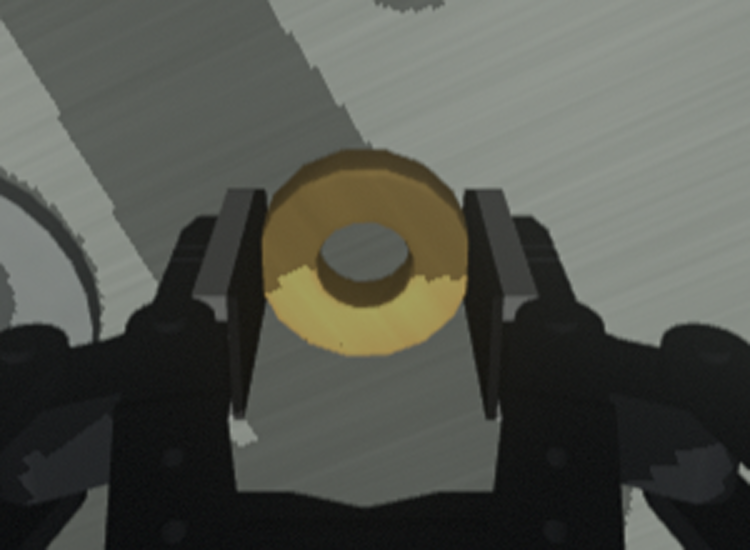

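Collar held, slightly off in tool z (bore about (365,250) in the crop). Move over the rod.

Emit:
arm_command(increments=[[[0, 0, 0], [-4, 40, 0], 1], [[0, 0, 0], [-8, 85, 0], 1], [[0, 0, 0], [-13, 130, 0], 1], [[0, 0, 0], [-17, 170, 0], 1], [[0, 0, 0], [-18, 182, -3], 1]])

```text
clock: 11.55
position: [553.1, -59.7, 110.9]
ee_rot: [0.692, -0.158, -0.686, -0.158]
contact_force: [0.4, -0.5, 0.7]
gripper_width: 36.7
```

Emit:
arm_command(increments=[[[0, 0, 0], [0, 0, 0], 1], [[0, 0, 0], [0, 0, 0], 1], [[0, 0, 0], [0, 0, 0], 1], [[0, 0, 0], [0, 0, 0], 1], [[0, 0, 0], [0, 0, 0], 1]])

```text
clock: 12.05
position: [553.1, -60.8, 110.7]
ee_rot: [0.692, -0.159, -0.686, -0.158]
contact_force: [-0.2, -0.7, -0.1]
gripper_width: 36.8
```

```bash
python3 - <<'E'
from h import *
s=readout.read_state(); im,d=imaging.get_image('wrist'); C=cam('wrist',s)
cv2.imwrite('pics/w8.png',im)
M=R.from_quat(s['ee_rot']).as_matrix()
print(s['position'],s['ee_rot'],s['gripper_width']); print(M.round(4))
W=cloud(C,d);T=(W-s['position'])@M
hsv=cv2.cvtColor(im,cv2.COLOR_BGR2HSV); g=(hsv[...,1]>100)&(hsv[...,0]>12)&(hsv[...,0]<32)
m=g&(abs(T[...,0]+9)<2.2)&(abs(T[...,1])<23)&(abs(T[...,2])<26)
q=T[m]; A=np.c_[q[:,1:],np.ones(len(q))]; co=np.linalg.lstsq(A,q[:,0],rcond=None)[0]
for _ in range(3):
    r=abs(A@co-q[:,0])<.7; co=np.linalg.lstsq(A[r],q[r,0],rcond=None)[0]
print('plane slopes y,z, x0',co.round(3),r.sum(),len(q))
t=q[r]; c,rad=cv2.minEnclosingCircle(t[:,1:].astype(np.float32)); print('outer',np.round(c,2),rad, 'z pct',np.percentile(t[abs(t[:,1])<3,2],[0,1,99,100]).round(2))
# bore: inner boundary by grid
from scipy.optimize import least_squares
ph=np.arctan2(t[:,2]-c[1],t[:,1]-c[0]); rr=np.hypot(t[:,2]-c[1],t[:,1]-c[0]); b=[]
for a in np.arange(-3.1,3.1,.2):
    k=abs(ph-a)<.1
    if k.sum()>3: i=np.argmin(np.where(k,rr,99)); b.append(t[i,1:])
b=np.array(b); f=least_squares(lambda p:np.hypot(b[:,0]-p[0],b[:,1]-p[1])-p[2],[0,0,8.5],loss='soft_l1',f_scale=.4); print('bore',f.x.round(2))
for cc in(c,f.x[:2]): print('world collar',(s['position']+M@np.array([-9,*cc]))[:2].round(2))
k=(np.hypot(W[...,0]-555,W[...,1]+63)<36)&(abs(W[...,2]-54)<2.5)
h=cv2.convexHull(W[k][:,:2].astype(np.float32))[:,0]
print('nut fit',least_squares(lambda p:np.hypot(h[:,0]-p[0],h[:,1]-p[1])-29,[555.5,-63.2],loss='soft_l1',f_scale=.5).x,k.sum())
E
```

```text
[553.09677591 -60.76464938 110.72899262] [ 0.69198743 -0.1588726  -0.68614524 -0.15848535] 36.820190840009154
[[ 0.0079 -0.4374 -0.8992]
 [-0.0024 -0.8993  0.4374]
 [-1.     -0.0013 -0.0082]]
plane slopes y,z, x0 [ 0.000e+00 -6.000e-03 -9.132e+00] 3127 4278
outer [-0.48  1.52] 19.809465408325195 z pct [-18.13 -17.7   20.66  21.13]
bore [-0.62  1.51  8.74]
world collar [551.87 -59.64]
world collar [551.94 -59.53]
nut fit [555.68402279 -63.21251437] 2114
```

Emit:
arm_command(increments=[[[0, 0, 0], [3.5, -3.4, 0], 1], [[0, 0, 0], [3.5, -3.4, -8], 1], [[0, 0, 0], [3.5, -3.4, -16], 1], [[0, 0, 0], [3.5, -3.4, -21], 1], [[0, 0, 0], [3.5, -3.4, -27], 1]])

```text
clock: 12.6
position: [556.4, -64.0, 83.0]
ee_rot: [0.692, -0.159, -0.686, -0.158]
contact_force: [0.2, -0.3, -0.6]
gripper_width: 37.1
```

Emit:
arm_command(increments=[[[0, 0, 0], [0, 0, -3], 1], [[0, 0, 0], [0, 0, -6], 1], [[0, 0, 0], [0, 0, -9], 1], [[0, 0, 0], [0, 0, -10], 1], [[0, 0, 0], [0, 0, -11], 1]])

```text
clock: 13.1
position: [556.4, -64.0, 72.4]
ee_rot: [0.692, -0.159, -0.686, -0.158]
contact_force: [-2.0, 0.8, 5.6]
gripper_width: 37.1
```

Contact at 5.6 N at the expected height. Release and check.

Emit:
arm_command(increments=[[[0, 0, 0], [0, 0, 0], 0.5], [[0, 0, 0], [0, 0, 0], 0.3], [[0, 0, 0], [0, 0, 0], 0.1], [[0, 0, 0], [0, 0, 0], 0], [[0, 0, 0], [0, 0, 0], 0]])

```text
clock: 13.6
position: [556.5, -64.0, 72.5]
ee_rot: [0.692, -0.159, -0.686, -0.158]
contact_force: [0.3, -1.7, -0.7]
gripper_width: 85.2
```

Emit:
arm_command(increments=[[[0, 0, 0], [0, 0, 5], 0], [[0, 0, 0], [0, 0, 40], 0], [[0, 0, 0], [0, 0, 75], 0], [[0, 0, 0], [-20, 5, 95], 0], [[0, 0, 0], [-45, 20, 95], 0]])

```text
clock: 14.1
position: [513.8, -44.1, 171.1]
ee_rot: [0.694, -0.158, -0.684, -0.159]
contact_force: [-0.6, 0.8, -0.2]
gripper_width: 85.2
```

```bash
python3 look.py w9 555.5 -63.3 77 84.5; python3 - <<'E'
from h import *
z=np.load('w9.npz'); s=dict(position=z['p'],ee_rot=z['q']); C=cam('wrist',s); u,v=proj(C,[555.5,-63.3,70])[0].astype(int); im=cv2.imread('pics/w9.png')
print(u,v,readout.read_state()['clock']); x0,y0=max(u-75,0),max(v-70,0); cv2.imwrite('pics/w9c.png',cv2.resize(im[y0:y0+140,x0:x0+150],(600,560),interpolation=cv2.INTER_CUBIC)); print(x0,y0)
E
```

```text
[513.8 -44.1 171.1] table z 195.41
2327 mean [555.58 -63.06  81.77] circ [554.89 -62.73] 19.95 bbox mid [555.18 -62.78  81.24] top z 81.81
tcp err to circ [ 41.06 -18.6 ]
315 145 14.15
240 75
```

View pics/w9c.png

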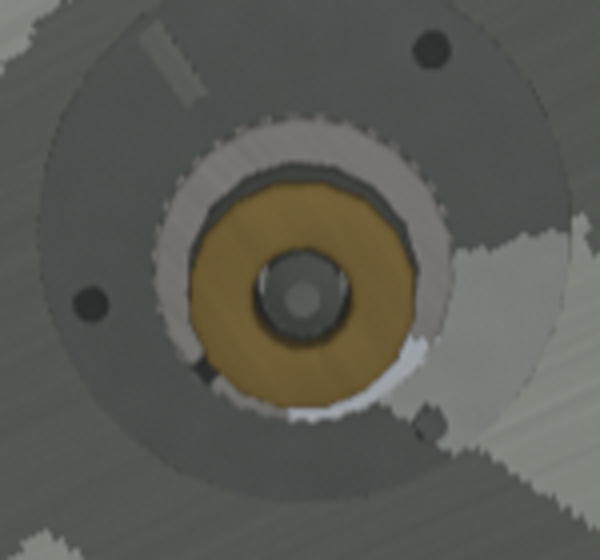

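Collar is home, level, rod through the bore. Bar at (175,66) and rib at (205,368) in the crop; compute the nut angle.

```bash
python3 - <<'E'
from h import *
z=np.load('w9.npz'); C=cam('wrist',dict(position=z['p'],ee_rot=z['q']))
p=lambda x,y,h:onz(C,240+x/4,75+y/4,h)[:2]
c=np.array([555.5,-63.1]); b=p(175,66,11)-c; r=p(205,368,53.9)-c
for v in(b,r): print(np.hypot(*v),np.degrees(np.arctan2(v[1],v[0])))
a=[np.degrees(np.arctan2(v[1],v[0])) for v in(b,r)]; print('turn',a[1]-a[0],np.radians(a[1]-a[0]))
print(readout.read_state()['joints'])
E
```

```text
46.7238225097845 9.629279828066473
26.682710492268868 108.81497024620018
turn 99.1856904181337 1.7311168686602243
[ 0.23641711  0.24307035 -0.36920632  0.00328553 -0.95069266  0.8795143 ]
```

Emit:
arm_command(increments=[[[0.1, 0.4, 0], [25, -12, -10], 0], [[0.1, 0.4, 0], [41.6, -19.1, -25], 0], [[0.1, 0.4, 0], [41.6, -19.1, -40], 0], [[0.1, 0.4, 0], [41.6, -19.1, -40], 0], [[0.1, 0.4, 0], [41.6, -19.1, -40], 0]])

```text
clock: 14.65
position: [549.4, -62.0, 129.4]
ee_rot: [0.689, -0.158, -0.689, -0.159]
contact_force: [0.1, -1.2, 0.7]
gripper_width: 85.2
```

```bash
python3 -c "
from h import *
s=readout.read_state();print(s['position'],R.from_quat(s['ee_rot']).as_matrix()[:,0].round(4))"
```

```text
[549.40408185 -62.03504242 129.36954422] [ 7.e-04  6.e-04 -1.e+00]
```

Emit:
arm_command(increments=[[[0, 0, 0], [5.9, -1.2, -8], 0], [[0, 0, 0], [5.9, -1.2, -14], 0], [[0, 0, 0], [5.9, -1.2, -14], 0], [[0, 0, 0], [5.9, -1.2, -14], 0], [[0, 0, 0], [5.9, -1.2, -14], 0]])

```text
clock: 15.15
position: [555.4, -63.2, 115.6]
ee_rot: [0.689, -0.158, -0.689, -0.159]
contact_force: [-0.2, -0.3, -0.5]
gripper_width: 85.0
```

Emit:
arm_command(increments=[[[0, 0, 0], [0, 0, -25], 0], [[0, 0, 0], [0, 0, -50], 0], [[0, 0, 0], [0, 0, -75], 0], [[0, 0, 0], [0, 0, -88], 0], [[0, 0, 0], [0, 0, -93.5], 0]])

```text
clock: 15.65
position: [554.9, -63.3, 21.1]
ee_rot: [-0.689, 0.159, 0.689, 0.159]
contact_force: [-1.0, 0.0, 1.0]
gripper_width: 85.3
```

Emit:
arm_command(increments=[[[0, 0, 0], [0, 0, 0], 0.1], [[0, 0, 0], [0, 0, 0], 0.2], [[0, 0, 0], [0, 0, 0], 1], [[0, 0, 0], [0, 0, 0], 1], [[0, 0, 0], [0, 0, 0], 1]])

```text
clock: 16.15
position: [555.5, -63.6, 22.6]
ee_rot: [0.689, -0.158, -0.689, -0.158]
contact_force: [-2.5, -1.9, 6.1]
gripper_width: 56.5
```

```bash
python3 -c "
from h import *
s=readout.read_state();print(s['position'],s['joints'],s['contact_force'],s['wrist_torque'],s['gripper_width'])"
```

```text
[555.4795917  -63.63394965  22.61254397] [ 1.75973974e-01  5.11406953e-01 -3.98408459e-01  5.34012060e-04
 -6.60009065e-01  9.42519239e-01] [-2.45201918 -1.93849052  6.14359964] [-0.57985444  0.46323004  0.02916237] 56.46963293907863
```

Emit:
arm_command(increments=[[[0, 0, -7], [0, 0, -0.1], 1], [[0, 0, -14], [0, 0, -0.2], 1], [[0, 0, -21], [0, 0, -0.35], 1], [[0, 0, -28], [0, 0, -0.5], 1], [[0, 0, -35], [0, 0, -0.6], 1]])

```text
clock: 16.65
position: [555.4, -63.7, 22.3]
ee_rot: [0.609, -0.36, -0.608, -0.36]
contact_force: [-1.0, -0.4, -0.0]
gripper_width: 56.8
```

```bash
cat > st.py <<'E'
from h import *
s=readout.read_state();M=R.from_quat(s['ee_rot']).as_matrix()
print(s['clock'],s['position'].round(2),'tool y az',np.degrees(np.arctan2(-M[1,1],-M[0,1])).round(2),'tilt',M[:2,0].round(4),'F',s['contact_force'].round(1),'M',s['wrist_torque'].round(2),'j6',s['joints'][5].round(3),s['gripper_width'].round(1))
E
python3 st.py
```

```text
Traceback (most recent call last):
  File "st.py", line 3, in <module>
    print(s['clock'],s['position'].round(2),'tool y az',np.degrees(np.arctan2(-M[1,1],-M[0,1])).round(2),'tilt',M[:2,0].round(4),'F',s['contact_force'].round(1),'M',s['wrist_torque'].round(2),'j6',s['joints'][5].round(3),s['gripper_width'].round(1))
                                                                                                                                                                                                                             ^^^^^^^^^^^^^^^^^^^^^^^^
AttributeError: 'float' object has no attribute 'round'
```

```bash
sed -i "s/,s\['gripper_width'\].round(1)/,round(s['gripper_width'],1)/" st.py; python3 st.py
```

```text
16.65 [555.4  -63.71  22.31] tool y az 28.82 tilt [ 0.001  -0.0007] F [-1.  -0.4 -0. ] M [-0.4   0.1   0.07] j6 0.326 56.8
```

Emit:
arm_command(increments=[[[0, 0, -7], [0, 0, -0.1], 1], [[0, 0, -14], [0, 0, -0.2], 1], [[0, 0, -21], [0, 0, -0.35], 1], [[0, 0, -28], [0, 0, -0.5], 1], [[0, 0, -35], [0, 0, -0.6], 1]])

```text
clock: 17.15
position: [555.3, -63.7, 21.8]
ee_rot: [-0.471, 0.527, 0.471, 0.527]
contact_force: [0.5, -1.7, -0.8]
gripper_width: 56.6
```

```bash
python3 st.py
```

```text
17.15 [555.34 -63.75  21.8 ] tool y az -6.47 tilt [ 0.0007 -0.001 ] F [ 0.5 -1.7 -0.8] M [-0.29 -0.01  0.08] j6 -0.291 56.6
```

Emit:
arm_command(increments=[[[0, 0, -6], [0, 0, -0.1], 1], [[0, 0, -12], [0, 0, -0.2], 1], [[0, 0, -17], [0, 0, -0.3], 1], [[0, 0, -21], [0, 0, -0.35], 1], [[0, 0, -24], [0, 0, -0.4], 1]])

```text
clock: 17.65
position: [555.3, -63.7, 21.4]
ee_rot: [-0.351, 0.614, 0.35, 0.614]
contact_force: [0.2, -1.1, -1.8]
gripper_width: 56.2
```

```bash
python3 st.py
```

```text
17.65 [555.27 -63.74  21.39] tool y az -30.62 tilt [ 0.0005 -0.001 ] F [ 0.2 -1.1 -1.8] M [-0.31 -0.01  0.09] j6 -0.712 56.2
```

Emit:
arm_command(increments=[[[0, 0, -1.5], [0, 0, 0], 1], [[0, 0, -3], [0, 0, -0.1], 1], [[0, 0, -4], [0, 0, -0.1], 1], [[0, 0, -5], [0, 0, -0.1], 1], [[0, 0, -6], [0, 0, -0.1], 1]])

```text
clock: 18.15
position: [555.3, -63.7, 21.4]
ee_rot: [-0.319, 0.632, 0.318, 0.631]
contact_force: [-0.8, -1.1, -0.8]
gripper_width: 56.3
```

```bash
python3 st.py
```

```text
18.15 [555.29 -63.74  21.35] tool y az -36.51 tilt [ 0.0002 -0.0016] F [-0.8 -1.1 -0.8] M [-0.24  0.09  1.06] j6 -0.816 56.3
```

Emit:
arm_command(increments=[[[0, 0, -0.5], [0, 0, 0], 1], [[0, 0, -1], [0, 0, 0], 1], [[0, 0, -1], [0, 0, 0], 1], [[0, 0, -1], [0, 0, 0], 1], [[0, 0, -1], [0, 0, 0], 1]])

```text
clock: 18.65
position: [555.3, -63.7, 21.3]
ee_rot: [-0.314, 0.634, 0.312, 0.634]
contact_force: [-0.0, -1.3, -1.7]
gripper_width: 56.5
```

```bash
python3 st.py
```

```text
18.65 [555.25 -63.75  21.3 ] tool y az -37.46 tilt [-0.     -0.0018] F [-0.  -1.3 -1.7] M [-0.29  0.08  1.46] j6 -0.833 56.5
```

Bottomed out at about −34° tool azimuth (torque rose from 0.09 to 1.46 N·m). Backing off to about +56°.

Emit:
arm_command(increments=[[[0, 0, 7], [0, 0, 0.05], 1], [[0, 0, 14], [0, 0, 0.15], 1], [[0, 0, 21], [0, 0, 0.3], 1], [[0, 0, 28], [0, 0, 0.4], 1], [[0, 0, 35], [0, 0, 0.5], 1]])

```text
clock: 19.15
position: [555.4, -63.7, 21.9]
ee_rot: [-0.489, 0.511, 0.488, 0.512]
contact_force: [-0.0, -1.2, -1.1]
gripper_width: 56.7
```

Emit:
arm_command(increments=[[[0, 0, 7], [0, 0, 0.1], 1], [[0, 0, 14], [0, 0, 0.2], 1], [[0, 0, 21], [0, 0, 0.35], 1], [[0, 0, 28], [0, 0, 0.5], 1], [[0, 0, 35], [0, 0, 0.6], 1]])

```text
clock: 19.65
position: [555.4, -63.7, 22.4]
ee_rot: [0.62, -0.34, -0.619, -0.342]
contact_force: [0.5, -1.5, -0.9]
gripper_width: 56.8
```

```bash
python3 st.py
```

```text
19.65 [555.41 -63.67  22.42] tool y az 32.34 tilt [0.0023 0.0025] F [ 0.5 -1.5 -0.9] M [-0.25 -0.   -0.14] j6 0.392 56.8
```

Emit:
arm_command(increments=[[[0, 0, 7], [0, 0, 0.1], 1], [[0, 0, 14], [0, 0, 0.2], 1], [[0, 0, 20], [0, 0, 0.3], 1], [[0, 0, 23.5], [0, 0, 0.4], 1], [[0, 0, 23.5], [0, 0, 0.4], 1]])

```text
clock: 20.15
position: [555.4, -63.7, 22.8]
ee_rot: [0.675, -0.208, -0.675, -0.211]
contact_force: [0.5, 1.0, -1.1]
gripper_width: 56.5
```

Emit:
arm_command(increments=[[[0, 0, 0], [0, 0, 0], 1], [[0, 0, 0], [0, 0, 0], 1], [[0, 0, 0], [0, 0, 0], 1], [[0, 0, 0], [0, 0, 0], 1], [[0, 0, 0], [0, 0, 0], 1]])

```text
clock: 20.65
position: [555.4, -63.7, 22.8]
ee_rot: [0.675, -0.208, -0.675, -0.211]
contact_force: [-0.3, -1.0, -1.2]
gripper_width: 56.5
```

```bash
python3 st.py; python3 - <<'E'
from h import *
s=readout.read_state(); im,d=imaging.get_image('wrist')
np.savez('w10',d=d,p=s['position'],q=s['ee_rot']); cv2.imwrite('pics/w10.png',im)
t,dt=imaging.get_image('top'); b=t[177:237,293:363]; cv2.imwrite('pics/w10c.png',cv2.hconcat([cv2.resize(im[170:400,190:450],(500,442),interpolation=cv2.INTER_CUBIC),cv2.resize(b,(300,442))]))
E
```

```text
20.65 [555.43 -63.66  22.84] tool y az 55.51 tilt [0.0016 0.0043] F [-0.3 -1.  -1.2] M [-0.27 -0.03 -0.08] j6 0.8 56.5
```

View pics/w10c.png

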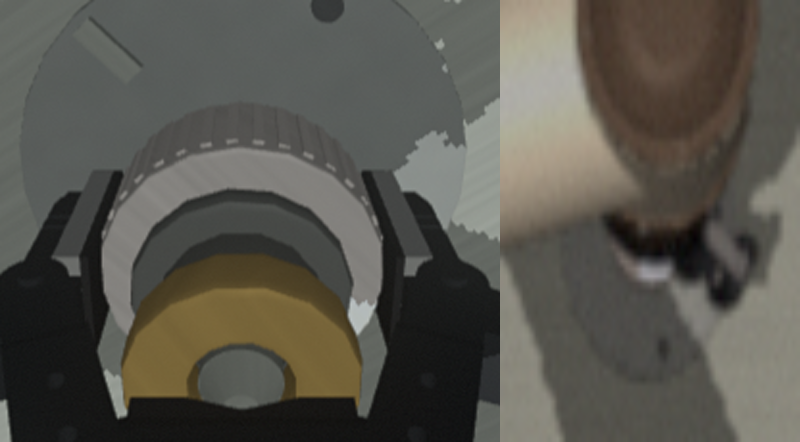

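Nut gripped by both pads at its rim, hub and collar stacked on the rod, clear of the fingers (collar bore at (240,375)). The rib is hidden behind the collar. Final depth check, then hand in.

```bash
python3 - <<'E'
from h import *
z=np.load('w10.npz'); C=cam('wrist',dict(position=z['p'],ee_rot=z['q'])); W=cloud(C,z['d']); r=np.hypot(W[...,0]-555.5,W[...,1]+63.3)
for n,a,b,lo,hi in(('nut',24,28,45,62),('flange',18,21,55,66),('collar',10,18,75,90)):
    k=(r>a)&(r<b)&(W[...,2]>lo)&(W[...,2]<hi); print(n,k.sum(),np.percentile(W[k][:,2],[25,50,75,90]).round(2))
k=(r<26)&(W[...,2]>79); print('collar circ',cv2.minEnclosingCircle(W[k][:,:2].astype(np.float32)))
from bench import arm
print(arm.job_done())
E
python3 st.py
```

```text
nut 2667 [53.45 53.83 54.2  54.53]
flange 1667 [58.69 59.46 60.   60.36]
collar 3548 [81.49 81.83 82.19 82.48]
collar circ ((560.946533203125, -66.90773010253906), 22.791114807128906)
the job is handed in; nothing more can be done
None
the job is handed in; nothing more can be done
```

I slid the hub onto the nut and the collar onto the hub. Then I screwed the nut clockwise to its hard stop, backed it off a quarter turn, and handed the job in at about 20.7 s with the nut still gripped. No verdict is reported.

**Stack:** At the end, depth readings gave 53.8 mm for the nut top, 59.5–60 mm for the flange top and 81.8 mm for the collar top. The wrist camera reads about 1.5 mm low. That fits 55.5, 61.5 and 83.5 mm, so both parts are home. The last picture showed the fingers touching only the nut.

**Nut angle:** At the stop, torque rose from 0.09 to 1.46 N·m. Two estimates of the back-off agree, about 89.6° from the torque stiffness and 90.8° from the rib angle before gripping. Both assume the nut did not slip in the grip. The collar hid the rib at the end, so I could not check the angle directly.

**Failed or not done:**
- **Collar centre:** The last circle fit, (561, −67) with radius 22.8 mm, is invalid because the gripper body cut into the view. The earlier fit before turning had the collar centred within about 1 mm.
- **Collar pick-up:** The fingertips appear to have touched the table lightly, at about 12 N.
- **Bystanders:** I did not re-measure them at the end. I steered clear of them throughout, and no reading suggested contact.

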